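# Test the bench stop and restart

### The job

Test the stop on the grey control box: press the big mushroom head straight down until it latches, then twist it clockwise, pushing with a fingertip against one side of the ridge on its head, until it springs all the way back out. Then press the small round start button fully in and let go. Do not pinch the ridge, do not lift or shove the box, and leave the things around it where they stand.

Things in the scene. Friction and masses are not known exactly. Their poses are not given: they have to be found in the camera images.
- station: loose grey steel control box, about 2 kg, 110 (its x) x 200 (its y) x 62 mm high, on rubber feet; origin at the centre of its underside, z up. The mushroom head stands on top at its y = +45 mm, the start button at its y = -55 mm, both at its x = 0. It may be turned up to about 85 degrees either way.
- stop_top (a point): centre of the top of the ridge on the mushroom head, 115 mm above the box's underside when out; moves and turns with the head. z up, y along the ridge. Upright ridge 64 mm long (y +-32), 13 mm wide (x +-6.5); its light grey middle strip (6 x 60 mm) stands 3 mm proud of the black sides. The black round cap under it is 74 mm across, its face 20 mm below this point (22 at the rim). Press here.
- stop (a joint): how far the mushroom head is pressed in, m: 0 = fully out, about 0.0105 = latched, 0.013 = bottomed. Spring-loaded: about 2 N at the start, a stiffer spot of 5 N (more if pressed fast) at about 0.004, then it clicks in at about 0.011 and stays in by itself; press on until it bottoms.
- stop_turn (a joint): clockwise turn of the mushroom head seen from above, rad: 0 at rest (ridge along the box's y), end stop 0.9. A spring turns it back (0.03 to 0.08 N m). When latched it lets go at about 0.5 and the head springs up; a finger above or beside it may keep it down until drawn away. So turn to about 0.8 and draw the finger straight up from there.
- cheek_near: black side of the ridge on the head's -x side (flat, 64 mm long, 18 mm high, upper edge 3 mm below the ridge's top). Origin on the head's axis, at the level of the box top when the head is out. Pushing it towards +x near the ridge's +y end turns the head clockwise.
- cheek_far: the like black side of the ridge on the head's +x side; same origin. Pushing it towards -x near the ridge's -y end turns the head clockwise. Fingers pushing on both sides at once count as a pinch.
- start_top (a point): centre of the top of the small start button: a black round button 30 mm across in a flat metal collar 46 mm across and 12 mm high; the top stands 22 mm above the box top when out.
- start (a joint): how far the start button is pressed, m: 0 = out, 0.006 = fully in; its spring needs 5 N and pushes it back out when let go.
- mug: bystander: white mug with a handle, 78 mm across (114 over the handle), 93 mm high; origin at the centre of its outline seen from above, underside level
- hole_saw: bystander: hole saw standing on its teeth, 39 mm across, 64 mm high; origin at the centre of its underside
- masking_tape: bystander: roll of tape lying flat, 96 mm across, 25 mm high; origin at the centre of its underside
- paint_can: bystander: paint can, 108 mm across, 122 mm high; origin at the centre of its underside

How it is judged:
By the outcome, as a careful person would: the job done as asked, in the order asked, and still so for the second after the job is handed in, with the robot touching nothing.
It also fails if it takes over 45 s, if anything falls off the work surface, if the arm or the gripper's body presses on something with over 40 N, if the wrist force passes 120 N, or if a joint passes its speed limit or range.

### The arm

A 6-joint arm with a two-finger parallel gripper is mounted at the origin on a cart in front of the work surface, level with it; the furniture and walls round the work are solid. World frame = base frame: x ahead of the robot, y to its left, z up, the work surface at z = 0. Lengths are in m, angles in rad, forces in N, time in s.
With the tool pointing down it reaches from about 0.3 to 0.775 m from the base axis. Payload 14.6 kg.
Tool frame: the origin (TCP) lies at the very end of the fingers, on their centre line; the grasp point (between the pads) lies 19 mm behind it; z points along the fingers, y is the direction in which the jaws open and shut (so a half turn about z gives the same grasp; the last joint's range is limited). The gripper opens to 94 mm and grips with 3 to 60 N. Pads are 16 mm wide; open, the fingers measure 119 mm over their backs; the gripper's body (75 mm by 177 mm) begins 78 mm behind the grasp point.
Start: joints at [1.179, 0.3, 1.521, -0, 1.321, -0.067], TCP at [0.176, 0.521, 0.205] pointing down, gripper open.
Joint ranges: [-3.03, 3.03], [-0.79, 2.21], [0.23, 2.52], [-1.04, 4.18], [0, 3.07], [-2.55, 2.55]. Speed limits (rad/s): [2.22, 2.22, 2.57, 3.14, 3.14, 3.14].

### API

Orientations are given as [roll, pitch, yaw] about the fixed x, y, z axes, in that order (R = Rz(yaw) Ry(pitch) Rx(roll)).
In Python, from station import ctrl, vision, ticket gives the robot as it stands.
- The arm moves only by the tool step_arm, never from a script. Its argument "steps" is a list of rows, each an object of numbers: "x", "y", "z": the shift along the tool's x, y, z in m; "ax", "ay", "az": the turn, a rotation vector about the tool's x, y, z in degrees; "claw": the finger opening in m, from 0 to 0.094. A call has 1 to 5 rows; each row shifts and turns the pose as measured when the row begins, along the tool's axes as they then stand; what a row does not reach is not made up. A row lasts 1/12 s, in which the tool goes at most 41.7 mm and 7.16 degrees, less where a joint would pass 70% of its speed; a pose out of reach is approached as far as the arm can. A call with a gripper value outside its range is refused whole. The fingers move at their own pace and stop on an object; "grip_force" is the grip in N (left out, the last holds). Time passes only in rows, so rows that do not move let the fingers close. It gives the time, the measured TCP pose, the force and the opening at its end, in the units of the state.
- ctrl.get_obs(): the state, without advancing time (a new reading comes with each control period).
- vision.camera(name): name is "scene" or "side" or "wrist"; returns (picture, depth): 400x640x3 uint8, red, green, blue; 400x640 float32, m along the optical axis (not along the pixel's ray), 0 where there is no reading.
- vision.camera_params(name): a dict with "fov_y" (degrees; the focal length in pixels is half the picture's height over the tangent of half this angle, whatever the lens; pixels are square), "cx", "cy" (the principal point, pixels), "k1" (the pictures are not rectified: a ray, as slopes to the right and down, at radius r is drawn at 1 + k1 r^2 times it, then the intrinsics apply), "origin" and "attitude" of the camera in the world; the wrist camera has in their place "mount" (4x4, takes a point from camera to tool coordinates, whose origin is the TCP and whose axes are the flange's). Camera axes: x right, y up, looking along -z (the intrinsics and any distortion apply to the point x, -y, -z); pixel columns grow to the right and rows downward; lengths in m; the calibration is good to about 2 mm. A picture is of the moment at which its call begins: read the wrist's pose just before it. camera_params takes no time and is no camera call.
- ticket.hand_in(): hands the job in, once; it reports no verdict.
The state is a dict: "time_s": time; "qpos": joint angles; "joint_vel": joint speeds; "tau": joint torques, N m; "ee_pos": TCP position; "eef_rot": TCP orientation; "force": force on the tool from outside, world axes, zero at the start; "moment": the same for the moment, N m; "grip_width": finger opening in m.
Only numpy, scipy, OpenCV 4.12 (cv2) and the standard library are available. Lean on these libraries where they do the work, as an engineer would, in place of code of your own. Each camera call takes 0.05 s, during which the arm holds its last target.

## Working session

There is one attempt and no reset: what is moved stays moved. The work goes in short steps, Python scripts to look and compute and a tool call to move; the robot and the scene stay as the last step left them, time stands still between calls to the robot, and variables do not carry over. Pictures are saved under pics/ and viewed, and the job is handed in when it is done.

Besides the shell and the picture viewer there is one more tool, called after "Call:" in YAML: its name, and indented under it one key for each argument. step_arm: Moves the arm, as the interface text tells. Its arguments: {"type":"object","properties":{"steps":{"type":"array"},"grip_force":{"type":"number"}},"required":["steps"]}

```bash
ls; mkdir -p pics; python3 - <<'E'
from station import ctrl, vision, ticket
import cv2,numpy as np
print(ctrl.get_obs())
for n in ("scene","side","wrist"):
    p,d=vision.camera(n); cv2.imwrite(f"pics/a_{n}.png",p[:,:,::-1]); np.savez(f"a_{n}.npz",p=p,d=d)
    print(n,vision.camera_params(n))
E
```

```text
pics
{'time_s': 0.0, 'qpos': array([ 1.17939417e+00,  3.00474460e-01,  1.52157819e+00, -1.26718668e-05,
        1.32072823e+00, -6.66359210e-02]), 'joint_vel': array([-1.69408746e-04, -2.79163417e-05,  1.56781604e-04, -1.23822369e-03,
        1.03532817e-04, -5.34021211e-04]), 'tau': array([-1.53609737e-03, -5.31808591e+01, -3.52742708e+01,  7.08619715e-02,
        2.43789976e-02, -5.28445878e-05]), 'ee_pos': array([0.17541947, 0.52099063, 0.20488572]), 'eef_rot': array([-3.14040624e+00, -6.68734466e-05,  2.81682952e+00]), 'force': array([-0.41014092,  1.08165402, -0.63626831]), 'moment': array([-0.03789152,  0.03342171, -0.03072638]), 'grip_width': 0.09402385644899215}
scene {'fov_y': 56.5437632257232, 'cx': 323.9648297199284, 'cy': 200.3309341138227, 'k1': -0.08161166868883854, 'origin': array([0.28951871, 0.06686287, 0.75564651]), 'attitude': array([ 0.68515768, -0.00395085, -2.50064834])}
side {'fov_y': 56.67700243657214, 'cx': 324.32955487036674, 'cy': 197.8222689145862, 'k1': -0.0647189425134007, 'origin': array([ 0.26632194, -0.97420907,  0.56538047]), 'attitude': array([ 0.98518031, -0.01017867, -0.54850123])}
wrist {'fov_y': 70.29984442070538, 'cx': 318.69805840305185, 'cy': 196.89683334304988, 'k1': -0.03202763383480225, 'mount': array([[ 2.96439908e-05,  9.62076617e-01,  2.72779367e-01,
         7.89391717e-02],
       [ 9.99999985e-01,  1.85412712e-05, -1.74067835e-04,
        -7.81040622e-04],
       [-1.72524270e-04,  2.72779368e-01, -9.62076601e-01,
        -1.79724830e-01],
       [ 0.00000000e+00,  0.00000000e+00,  0.00000000e+00,
         1.00000000e+00]])}
```

View pics/a_scene.png

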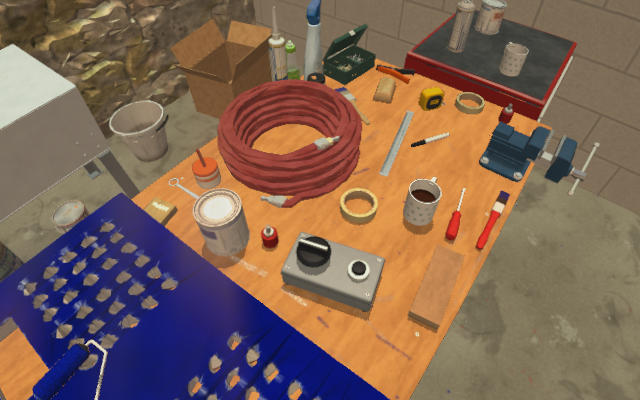

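View pics/a_side.png

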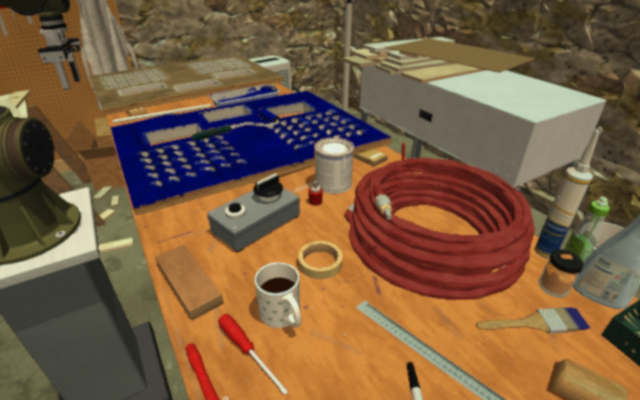

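View pics/a_wrist.png

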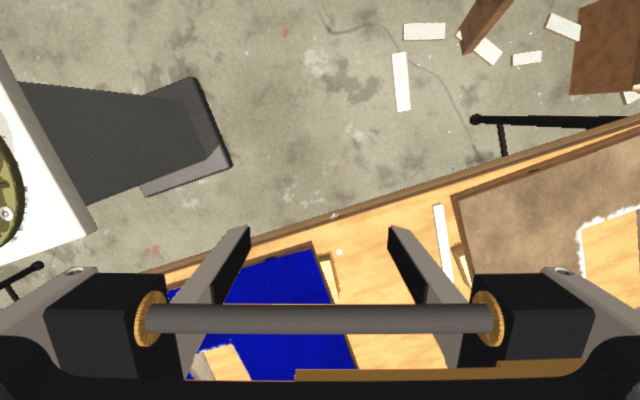

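```bash
cat > h.py <<'E'
import numpy as np,cv2
from scipy.spatial.transform import Rotation as R
from station import ctrl, vision, ticket
def cam(n,obs=None):
    P=vision.camera_params(n); f=200/np.tan(np.radians(P['fov_y'])/2)
    if n!='wrist': T=R.from_euler('xyz',P['attitude']).as_matrix(); o=np.array(P['origin'])
    else:
        Rt=R.from_euler('xyz',obs['eef_rot']).as_matrix(); M=P['mount']
        T=Rt@M[:3,:3]; o=Rt@M[:3,3]+obs['ee_pos']
    return P,f,T,o
def ray(n,uv,obs=None):
    P,f,T,o=cam(n,obs); uv=np.atleast_2d(np.asarray(uv,float))
    K=np.array([[f,0,P['cx']],[0,f,P['cy']],[0,0,1]])
    s=cv2.undistortPoints(uv[:,None],K,np.array([P['k1'],0,0,0.]))[:,0]
    d=np.c_[s[:,0],-s[:,1],-np.ones(len(s))]
    return o,d@T.T
def plane(n,uv,z,obs=None):
    o,d=ray(n,uv,obs); return o+d*((z-o[2])/d[:,2])[:,None]
def dep(n,uv,D,obs=None):
    o,d=ray(n,uv,obs); uv=np.atleast_2d(uv).astype(int); return o+d*D[uv[:,1],uv[:,0]][:,None]
def proj(n,X,obs=None):
    P,f,T,o=cam(n,obs); c=(np.atleast_2d(X)-o)@T; s=np.c_[c[:,0],-c[:,1]]/-c[:,2:]
    s=s*(1+P['k1']*(s**2).sum(1,keepdims=True)); return s*f+[P['cx'],P['cy']]
E
python3 - <<'E'
from h import *
a=np.load('a_scene.npz');D=a['d'];p=a['p']
for nm,uv in dict(ridge=(314,244),start=(358,267),boxtop=(335,268),table=(400,370),hsaw=(269,230),can=(217,205),tape=(345,195),mug=(422,195),brick=(437,280)).items(): print(nm,dep('scene',uv,D).round(3))
# full-res crop
c=p[200:330,250:410]; cv2.imwrite('pics/b.png',cv2.resize(c[:,:,::-1],None,fx=4.8,fy=4.5,interpolation=cv2.INTER_CUBIC))
b=np.load('a_side.npz');c=b['p'][150:270,190:340]; cv2.imwrite('pics/c.png',cv2.resize(c[:,:,::-1],None,fx=5,fy=5,interpolation=cv2.INTER_CUBIC))
E
```

```text
ridge [[ 0.549 -0.251  0.113]]
start [[ 0.455 -0.276  0.083]]
boxtop [[ 0.498 -0.256  0.062]]
table [[ 0.284 -0.178 -0.001]]
hsaw [[ 0.678 -0.248  0.054]]
can [[ 0.783 -0.202  0.113]]
tape [[ 0.612 -0.461  0.023]]
mug [[ 0.445 -0.553  0.055]]
brick [[ 0.312 -0.381  0.027]]
```

View pics/b.png

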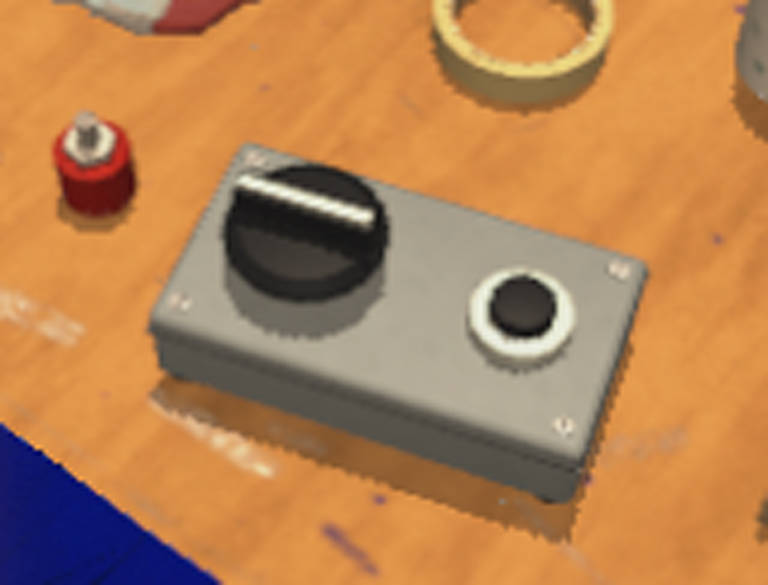

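View pics/c.png

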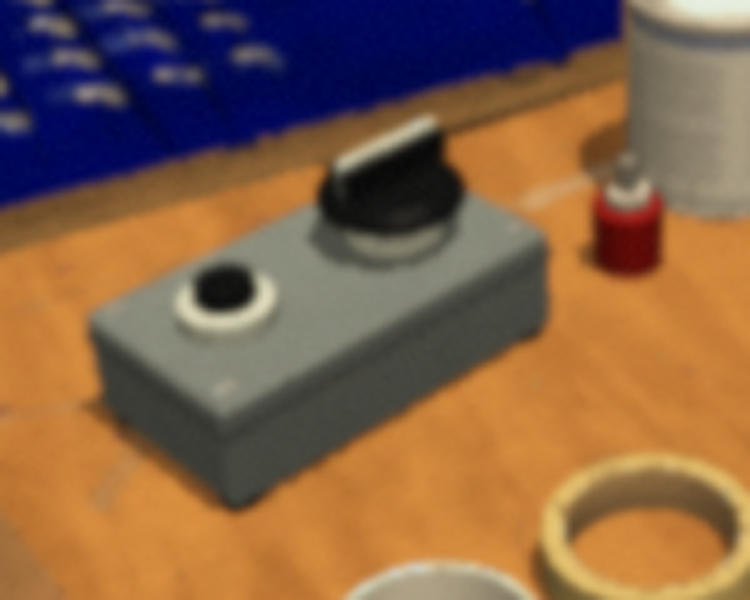

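```bash
python3 - <<'E'
from h import *
a=np.load('a_scene.npz');p=a['p'].astype(int)
g=p.sum(2)/3; m=(g>120)&(np.abs(p[:,:,0]-p[:,:,2])<60)
n,l,s,c=cv2.connectedComponentsWithStats(m.astype(np.uint8)[225:260,292:335],connectivity=4)
for i in range(1,n):
  if s[i,4]>15: print(s[i],c[i]+[292,225])
ends=np.array([[238/4.8+250,182/4.5+200],[373/4.8+250,217/4.5+200]])-.5*0
# strip long-axis via mask of bright comps
mm=(g>150)&(np.abs(p[:,:,0]-p[:,:,2])<70); ys,xs=np.nonzero(mm[232:252,296:332]); pts=np.c_[xs+296,ys+232]; 
P=plane('scene',pts,.115)[:,:2]; print(len(pts),P.mean(0)); u,S,v=np.linalg.svd(P-P.mean(0)); print(v[0],np.degrees(np.arctan2(v[0,1],v[0,0])),np.ptp((P-P.mean(0))@v.T,axis=0), )
t=(P-P.mean(0))@v[0]; print('mid',P.mean(0)+v[0]*(t.min()+t.max())/2)
print(plane('scene',ends,.115))
# start button black within collar
cr=g[255:285,345:372]; mm=(cr<70).astype(np.uint8); n,l,s,c=cv2.connectedComponentsWithStats(mm)
for i in range(1,n): print('blk',s[i],c[i]+[345,255],plane('scene',c[i]+[345,255],.084))
cr=np.array([[245,145],[648,265],[583,465],[152,325]])/[4.8,4.5]+[250,200]
C=plane('scene',cr,.060);print(C, C.mean(0)); 
side=np.array([[340,165],[436,122]])/5+[190,150]; print('side strip',plane('side',side,.115))
print('side start',plane('side',np.array([[225,281]])/5+[190,150],.083))
E
```

```text
[  0   7  36  28 238] [303.90756303 243.7605042 ]
[34 15  9 20 93] [331.7311828 249.2688172]
132 [ 0.55773102 -0.2513539 ]
[-0.95635016 -0.29222317] -163.0088993460867 [0.0719781  0.03506026]
mid [ 0.5504428 -0.2535809]
[[ 0.57705719 -0.23935967  0.115     ]
 [ 0.51997708 -0.25890902  0.115     ]]
blk [  7   7  14  13 143] [358.51048951 268.09090909] [[ 0.45273581 -0.27405384  0.084     ]]
[[ 0.61302911 -0.28478813  0.06      ]
 [ 0.42509095 -0.33893569  0.06      ]
 [ 0.39416168 -0.23554587  0.06      ]
 [ 0.58185502 -0.18156376  0.06      ]] [ 0.50353419 -0.26020836  0.06      ]
side strip [[ 0.52354776 -0.26491198  0.115     ]
 [ 0.57945024 -0.25126561  0.115     ]]
side start [[ 0.45676644 -0.28223381  0.083     ]]
```

Call:
step_arm:
  steps:
    - {"x": -0.025, "y": -0.028, "z": -0.02, "claw": 0}
    - {"x": -0.026, "y": -0.03, "z": -0.02, "claw": 0}
    - {"x": -0.026, "y": -0.03, "z": -0.01, "claw": 0}
    - {"x": -0.026, "y": -0.03, "claw": 0}
    - {"x": -0.026, "y": -0.03, "claw": 0}
  grip_force: 20

```text
validation failed for argument at $.st...
```

Call:
step_arm:
  steps:
    - {"x": -0.026, "y": -0.03, "claw": 0}
    - {"x": -0.026, "y": -0.03, "claw": 0}
    - {"x": -0.026, "y": -0.03, "claw": 0}
    - {"x": -0.026, "y": -0.03, "claw": 0}
    - {"x": -0.026, "y": -0.03, "claw": 0}

```text
validation failed for argument at $.st...
```

Call:
step_arm:
  steps:
    - {"x": -0.026, "y": -0.03, "claw": 0}
    - {"x": -0.026, "y": -0.03, "claw": 0}
    - {"x": -0.026, "y": -0.03, "claw": 0}
    - {"x": -0.026, "y": -0.03, "claw": 0}
    - {"x": -0.026, "y": -0.03, "claw": 0}

```text
validation failed for argument at $.st...
```

Call:
step_arm:
  steps:
    - {"x": -0.025, "y": -0.028, "z": -0.02, "ax": 0, "ay": 0, "az": 0, "claw": 0.0}
  grip_force: 20

```text
time_s: 0.23
ee_pos: [0.1882, 0.4882, 0.2204]
eef_rot: [-3.134, -0.001, 2.819]
force: [0.8, 0.3, 1.0]
grip_width: 0.0903
```

Call:
step_arm:
  steps:
    - {"x": -0.026, "y": -0.03, "z": -0.02, "ax": 0, "ay": 0, "az": 0, "claw": 0.0}
    - {"x": -0.026, "y": -0.03, "z": -0.02, "ax": 0, "ay": 0, "az": 0, "claw": 0.0}
    - {"x": -0.026, "y": -0.03, "z": 0, "ax": 0, "ay": 0, "az": 0, "claw": 0.0}
    - {"x": -0.026, "y": -0.03, "z": 0, "ax": 0, "ay": 0, "az": 0, "claw": 0.0}
    - {"x": -0.026, "y": -0.03, "z": 0, "ax": 0, "ay": 0, "az": 0, "claw": 0.0}

```text
time_s: 0.65
ee_pos: [0.2641, 0.3014, 0.2623]
eef_rot: [-3.133, -0.001, 2.825]
force: [0.4, 0.6, 0.1]
grip_width: 0.0577
```

Call:
step_arm:
  steps:
    - {"x": -0.026, "y": -0.03, "z": 0, "ax": 0, "ay": 0, "az": 0, "claw": 0.0}
    - {"x": -0.026, "y": -0.03, "z": 0, "ax": 0, "ay": 0, "az": 0, "claw": 0.0}
    - {"x": -0.026, "y": -0.03, "z": 0, "ax": 0, "ay": 0, "az": 0, "claw": 0.0}
    - {"x": -0.026, "y": -0.03, "z": 0, "ax": 0, "ay": 0, "az": 0, "claw": 0.0}
    - {"x": -0.026, "y": -0.03, "z": 0, "ax": 0, "ay": 0, "az": 0, "claw": 0.0}

```text
time_s: 1.07
ee_pos: [0.3413, 0.1092, 0.2639]
eef_rot: [-3.135, 0.001, 2.828]
force: [1.1, -0.1, -0.3]
grip_width: 0.0239
```

Call:
step_arm:
  steps:
    - {"x": -0.027, "y": -0.031, "z": 0, "ax": 0, "ay": 0, "az": 0, "claw": 0.0}
    - {"x": -0.027, "y": -0.031, "z": 0, "ax": 0, "ay": 0, "az": 0, "claw": 0.0}
    - {"x": -0.027, "y": -0.031, "z": 0, "ax": 0, "ay": 0, "az": 0, "claw": 0.0}
    - {"x": -0.027, "y": -0.031, "z": 0, "ax": 0, "ay": 0, "az": 0, "claw": 0.0}
    - {"x": -0.027, "y": -0.031, "z": 0, "ax": 0, "ay": 0, "az": 0, "claw": 0.0}

```text
time_s: 1.48
ee_pos: [0.4197, -0.0841, 0.2659]
eef_rot: [-3.136, 0.004, 2.827]
force: [0.9, 1.0, -0.2]
grip_width: 0.0003
```

Call:
step_arm:
  steps:
    - {"x": -0.027, "y": -0.031, "z": 0, "ax": 0, "ay": 0, "az": 0, "claw": 0.0}
    - {"x": -0.027, "y": -0.031, "z": 0, "ax": 0, "ay": 0, "az": 0, "claw": 0.0}
    - {"x": -0.027, "y": -0.031, "z": 0, "ax": 0, "ay": 0, "az": 0, "claw": 0.0}
    - {"x": -0.027, "y": -0.031, "z": 0, "ax": 0, "ay": 0, "az": 0, "claw": 0.0}
    - {"x": -0.027, "y": -0.031, "z": 0, "ax": 0, "ay": 0, "az": 0, "claw": 0.0}

```text
time_s: 1.9
ee_pos: [0.4979, -0.2771, 0.2665]
eef_rot: [-3.136, 0.004, 2.825]
force: [0.7, 0.3, 1.1]
grip_width: 0.0003
```

Call:
step_arm:
  steps:
    - {"x": 0, "y": 0, "z": 0, "ax": 0, "ay": 0, "az": 7, "claw": 0.0}
    - {"x": 0, "y": 0, "z": 0, "ax": 0, "ay": 0, "az": 7, "claw": 0.0}
    - {"x": 0, "y": 0, "z": 0, "ax": 0, "ay": 0, "az": 7, "claw": 0.0}
    - {"x": 0, "y": 0, "z": 0, "ax": 0, "ay": 0, "az": 7, "claw": 0.0}
    - {"x": 0, "y": 0, "z": 0, "ax": 0, "ay": 0, "az": 7, "claw": 0.0}

```text
time_s: 2.32
ee_pos: [0.4982, -0.2854, 0.2607]
eef_rot: [-3.135, -0.001, 2.2]
force: [0.3, -0.3, 0.1]
grip_width: 0.0003
```

Call:
step_arm:
  steps:
    - {"x": 0, "y": 0, "z": 0, "ax": -0.4, "ay": 0, "az": 7, "claw": 0.0}
    - {"x": 0, "y": 0, "z": 0, "ax": 0, "ay": 0, "az": 7, "claw": 0.0}
    - {"x": -0.025, "y": 0.006, "z": 0, "ax": 0, "ay": 0, "az": 5, "claw": 0.0}
    - {"x": -0.026, "y": 0.005, "z": 0, "ax": 0, "ay": 0, "az": 0, "claw": 0.0}
    - {"x": 0, "y": 0, "z": 0, "ax": 0, "ay": 0, "az": 0, "claw": 0.0}

```text
time_s: 2.73
ee_pos: [0.5254, -0.3306, 0.2592]
eef_rot: [-3.14, -0.003, 1.851]
force: [0.1, -0.0, -0.9]
grip_width: 0.0007
```

```bash
python3 - <<'E'
from h import *
import pickle
o=ctrl.get_obs(); p,d=vision.camera('wrist'); cv2.imwrite('pics/w1.png',p[:,:,::-1]); pickle.dump((o,p,d),open('w1.pkl','wb')); print(o['ee_pos'],o['eef_rot'],o['qpos'],o['force'])
E
```

```text
[ 0.52542655 -0.33055303  0.25921045] [-3.14044022 -0.00339047  1.85055266] [-6.21071531e-01  4.32412760e-01  1.21834011e+00  1.20555213e-03
  1.49421305e+00 -9.00924078e-01] [ 0.07370233 -0.04959338 -0.87060127]
```

View pics/w1.png

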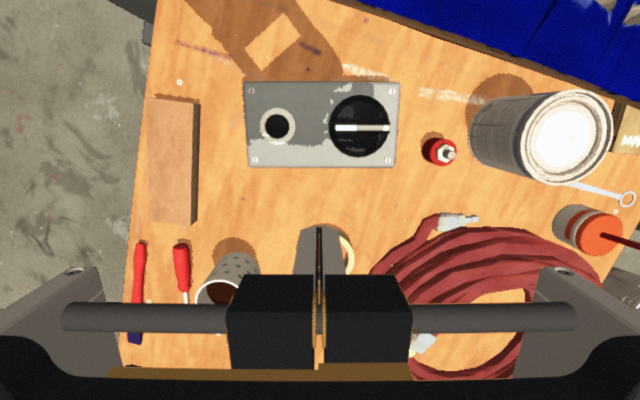

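```bash
python3 - <<'E'
from h import *
import pickle
o,p,d=pickle.load(open('w1.pkl','rb'));p=p.astype(int)
g=p.sum(2)/3
def comp(mask,x0,y0,x1,y1,z,nm,mn=15):
    n,l,s,c=cv2.connectedComponentsWithStats(mask[y0:y1,x0:x1].astype(np.uint8),connectivity=4)
    for i in range(1,n):
        if s[i,4]<mn: continue
        ys,xs=np.nonzero(l==i); P=plane('wrist',np.c_[xs+x0,ys+y0],z,o)[:,:2]
        m=P.mean(0);v=np.linalg.svd(P-m,full_matrices=False)[2];t=(P-m)@v.T
        print(nm,s[i]+[x0,y0,0,0,0],m.round(4),'mid',(m+((t.max(0)+t.min(0))/2)@v).round(4),'ang',np.degrees(np.arctan2(v[0,1],v[0,0])).round(1),np.ptp(t,axis=0).round(4))
comp(g>110,332,118,392,138,.115,'strip')
comp(g<75,260,108,294,144,.084,'start')
comp(g<75,322,90,396,162,.094,'cap',200)
C=plane('wrist',[(246,82),(397,83),(397,167),(247.5,167)],.061,o);print(C[:,:2].round(4),C.mean(0).round(4))
e=C[1]-C[0];e2=C[2]-C[3];print(np.degrees(np.arctan2([e[1],e2[1]],[e[0],e2[0]])),np.linalg.norm(e),np.linalg.norm(C[1]-C[2]))
for uv in [(361,128),(310,150),(277,126),(300,60)]: print(dep('wrist',uv,d,o).round(4))
E
```

```text
strip [335 118  57  20 397] [ 0.5567 -0.2515] mid [ 0.5543 -0.2517] ang -164.9 [0.0633 0.0207]
start [265 115  24  23 428] [ 0.4573 -0.2793] mid [ 0.4572 -0.2794] ang 16.2 [0.0281 0.0261]
cap [ 329   95   61   62 2559] [ 0.5508 -0.2513] mid [ 0.5522 -0.252 ] ang -73.7 [0.0703 0.0709]
[[ 0.4043 -0.2391]
 [ 0.5862 -0.1881]
 [ 0.6227 -0.2881]
 [ 0.4292 -0.3437]] [ 0.5106 -0.2648  0.061 ]
[15.6766199  16.05168952] 0.18891779338954914 0.10645948582991785
[[ 0.552  -0.2533  0.1154]]
[[ 0.5041 -0.2985  0.0622]]
[[ 0.4578 -0.2791  0.0849]]
[[ 0.4559 -0.1864 -0.001 ]]
```

Call:
step_arm:
  steps:
    - {"x": 0.034, "y": 0.023, "z": 0.0, "ax": 0, "ay": 0.2, "az": 0, "claw": 0.0}
    - {"x": 0.034, "y": 0.023, "z": 0.02, "ax": 0, "ay": 0, "az": 0, "claw": 0.0}
    - {"x": 0, "y": 0, "z": 0.035, "ax": 0, "ay": 0, "az": 0, "claw": 0.0}
    - {"x": 0, "y": 0, "z": 0.035, "ax": 0, "ay": 0, "az": 0, "claw": 0.0}
    - {"x": 0, "y": 0, "z": 0.02, "ax": 0, "ay": 0, "az": 0, "claw": 0.0}

```text
time_s: 3.2
ee_pos: [0.5511, -0.2468, 0.1507]
eef_rot: [3.136, -0.002, 1.852]
force: [0.9, -0.8, -1.1]
grip_width: 0.0003
```

Call:
step_arm:
  steps:
    - {"x": 0, "y": 0, "z": 0, "ax": 0, "ay": 0, "az": 0, "claw": 0.0}
    - {"x": 0, "y": 0, "z": 0, "ax": 0, "ay": 0, "az": 0, "claw": 0.0}

```text
time_s: 3.37
ee_pos: [0.5491, -0.2444, 0.1469]
eef_rot: [-3.142, -0.007, 1.854]
force: [0.6, -0.7, 1.6]
grip_width: 0.0004
```

Call:
step_arm:
  steps:
    - {"x": -0.008, "y": 0, "z": 0.015, "ax": 0, "ay": -0.4, "az": 0, "claw": 0.0}
    - {"x": 0, "y": 0, "z": 0.007, "ax": 0, "ay": 0, "az": 0, "claw": 0.0}
    - {"x": 0, "y": 0, "z": 0, "ax": 0, "ay": 0, "az": 0, "claw": 0.0}

```text
time_s: 3.62
ee_pos: [0.5522, -0.2522, 0.1287]
eef_rot: [3.138, 0.003, 1.854]
force: [-0.4, -0.1, 0.3]
grip_width: 0.0005
```

```bash
python3 - <<'E'
from h import *
o=ctrl.get_obs(); print(o['ee_pos'],o['eef_rot'],o['force'],o['qpos'])
for n in ("scene","side"):
    p,d=vision.camera(n); c=p[190:300,260:400] if n=='scene' else p[130:240,200:340]
    cv2.imwrite(f'pics/d_{n}.png',cv2.resize(c[:,:,::-1],None,fx=5,fy=5,interpolation=cv2.INTER_CUBIC))
E
```

```text
[ 0.55219173 -0.25222142  0.12869067] [3.13817709e+00 2.90685917e-03 1.85411402e+00] [-0.39894453 -0.05911909  0.27876504] [-4.88925559e-01  4.91739624e-01  1.43879433e+00  3.22002405e-04
  1.20658374e+00 -7.72362240e-01]
```

View pics/d_scene.png

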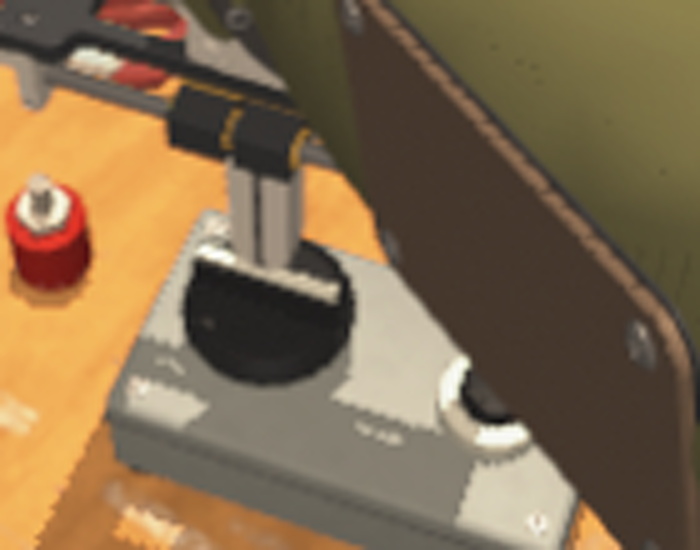

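View pics/d_side.png

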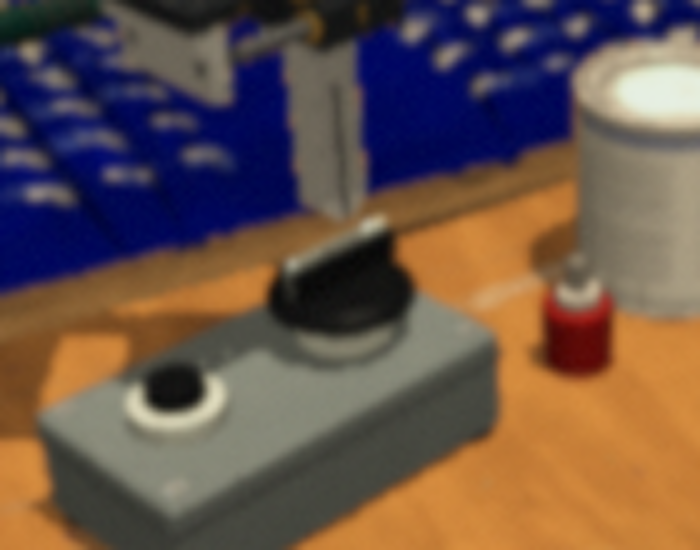

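Call:
step_arm:
  steps:
    - {"x": 0, "y": 0, "z": 0.008, "ax": 0, "ay": 0, "az": 0, "claw": 0.0}
    - {"x": 0, "y": 0, "z": 0.004, "ax": 0, "ay": 0, "az": 0, "claw": 0.0}
    - {"x": 0, "y": 0, "z": 0.003, "ax": 0, "ay": 0, "az": 0, "claw": 0.0}
    - {"x": 0, "y": 0, "z": 0.003, "ax": 0, "ay": 0, "az": 0, "claw": 0.0}

```text
time_s: 4.05
ee_pos: [0.5536, -0.2527, 0.1138]
eef_rot: [3.134, 0.007, 1.854]
force: [-0.8, -0.4, 2.1]
grip_width: 0.0003
```

Call:
step_arm:
  steps:
    - {"x": 0, "y": 0, "z": 0.003, "ax": 0, "ay": 0, "az": 0, "claw": 0.0}
    - {"x": 0, "y": 0, "z": 0.003, "ax": 0, "ay": 0, "az": 0, "claw": 0.0}

```text
time_s: 4.22
ee_pos: [0.554, -0.2528, 0.1081]
eef_rot: [3.133, 0.008, 1.854]
force: [-0.7, -0.2, 3.2]
grip_width: 0.0002
```

Call:
step_arm:
  steps:
    - {"x": 0, "y": -0.001, "z": 0.003, "ax": 0.4, "ay": 0.4, "az": 0, "claw": 0.0}
    - {"x": 0, "y": 0, "z": 0.003, "ax": 0, "ay": 0, "az": 0, "claw": 0.0}

```text
time_s: 4.38
ee_pos: [0.5537, -0.253, 0.1024]
eef_rot: [3.139, 0.001, 1.854]
force: [-2.0, 1.3, 2.5]
grip_width: 0.0001
```

Call:
step_arm:
  steps:
    - {"x": 0, "y": 0, "z": 0.003, "ax": 0, "ay": 0, "az": 0, "claw": 0.0}

```text
time_s: 4.47
ee_pos: [0.5544, -0.2534, 0.1012]
eef_rot: [3.137, 0.003, 1.854]
force: [-10.7, 5.8, 40.7]
grip_width: 0.0005
```

Call:
step_arm:
  steps:
    - {"x": 0, "y": 0, "z": -0.004, "ax": 0, "ay": 0, "az": 0, "claw": 0.0}
    - {"x": 0, "y": 0, "z": -0.015, "ax": 0, "ay": 0, "az": 0, "claw": 0.0}
    - {"x": -0.01, "y": 0.0, "z": -0.015, "ax": 0, "ay": 0, "az": 0, "claw": 0.0}
    - {"x": 0, "y": 0, "z": 0, "ax": 0, "ay": 0, "az": 0, "claw": 0.0}

```text
time_s: 4.8
ee_pos: [0.5567, -0.2633, 0.1356]
eef_rot: [3.139, 0.002, 1.855]
force: [0.1, -0.7, 0.7]
grip_width: 0.0004
```

```bash
python3 - <<'E'
from h import *
o=ctrl.get_obs(); print(o['ee_pos'],o['eef_rot'],o['force'])
for n in ("scene","side"):
    p,d=vision.camera(n); np.savez(f'e_{n}.npz',p=p,d=d); c=p[190:300,260:400] if n=='scene' else p[130:240,200:340]
    cv2.imwrite(f'pics/e_{n}.png',cv2.resize(c[:,:,::-1],None,fx=5,fy=5,interpolation=cv2.INTER_CUBIC))
E
```

```text
[ 0.55668048 -0.26327214  0.13560482] [3.13865000e+00 2.06375203e-03 1.85460995e+00] [ 0.07741914 -0.70015271  0.74725691]
```

View pics/e_scene.png

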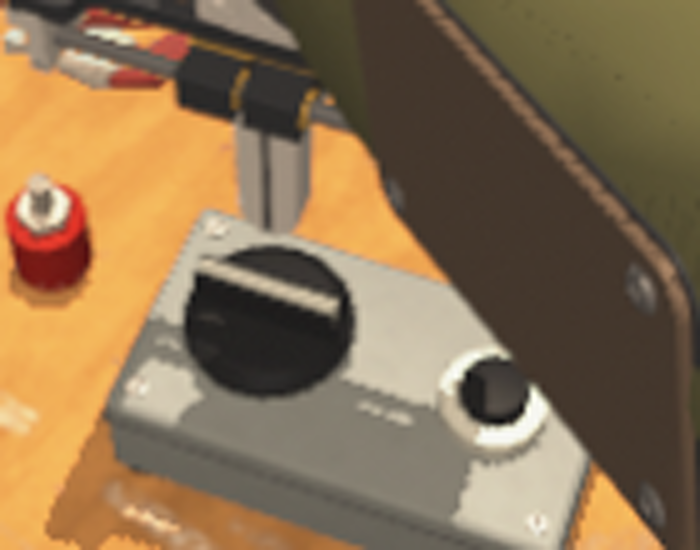

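View pics/e_side.png

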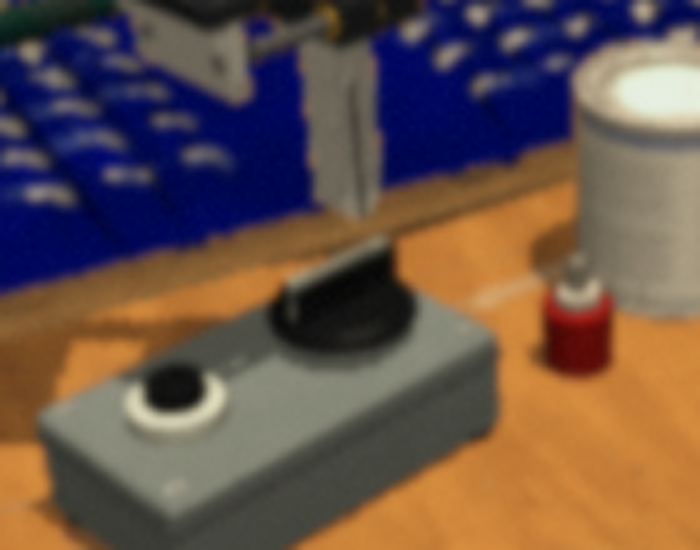

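Call:
step_arm:
  steps:
    - {"x": -0.009, "y": -0.021, "z": 0.0, "ax": 0.1, "ay": 0.1, "az": 0, "claw": 0.0}
    - {"x": 0, "y": 0, "z": 0.01, "ax": 0, "ay": 0, "az": 0, "claw": 0.0}
    - {"x": 0, "y": 0, "z": 0.01, "ax": 0, "ay": 0, "az": 0, "claw": 0.0}
    - {"x": 0, "y": 0, "z": 0, "ax": 0, "ay": 0, "az": 0, "claw": 0.0}

```text
time_s: 5.23
ee_pos: [0.5359, -0.2744, 0.1066]
eef_rot: [-3.136, -0.007, 1.855]
force: [0.7, -0.0, -0.5]
grip_width: 0.0004
```

Call:
step_arm:
  steps:
    - {"x": -0.004, "y": 0.001, "z": 0.0, "ax": -0.2, "ay": -0.3, "az": 0, "claw": 0.0}
    - {"x": 0, "y": 0, "z": 0, "ax": 0, "ay": 0, "az": 0, "claw": 0.0}
    - {"x": 0, "y": 0, "z": 0.006, "ax": 0, "ay": 0, "az": 0, "claw": 0.0}
    - {"x": 0, "y": 0, "z": 0.005, "ax": 0, "ay": 0, "az": 0, "claw": 0.0}
    - {"x": 0, "y": 0, "z": 0, "ax": 0, "ay": 0, "az": 0, "claw": 0.0}

```text
time_s: 5.65
ee_pos: [0.5386, -0.2765, 0.0925]
eef_rot: [-3.139, -0.003, 1.857]
force: [-0.5, -0.3, 0.4]
grip_width: 0.0004
```

```bash
python3 - <<'E'
from h import *
o=ctrl.get_obs(); print(o['ee_pos'],o['eef_rot'],o['force'])
ims=[]
for n in ("scene","side"):
    p,d=vision.camera(n); c=p[190:300,260:400] if n=='scene' else p[130:240,200:340]
    ims.append(cv2.resize(c[:,:,::-1],(398,312),interpolation=cv2.INTER_CUBIC))
cv2.imwrite('pics/f.png',np.hstack(ims))
E
```

```text
[ 0.53860699 -0.27652254  0.09248021] [-3.13852528e+00 -3.13546628e-03  1.85685800e+00] [-0.45926689 -0.27888328  0.39421134]
```

View pics/f.png

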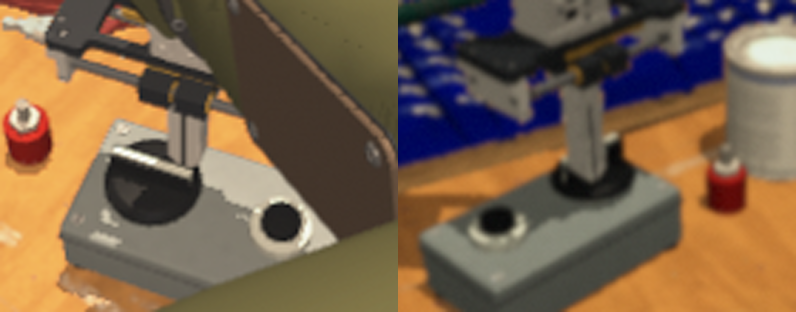

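Call:
step_arm:
  steps:
    - {"x": 0.003, "y": 0, "z": -0.002, "ax": 0, "ay": 0, "az": 0, "claw": 0.0}
    - {"x": 0.002, "y": 0, "z": 0, "ax": 0, "ay": 0, "az": 0, "claw": 0.0}
    - {"x": 0.001, "y": 0, "z": 0, "ax": 0, "ay": 0, "az": 0, "claw": 0.0}

```text
time_s: 6.0
ee_pos: [0.5373, -0.2716, 0.0962]
eef_rot: [-3.14, 0.0, 1.857]
force: [0.6, -6.9, -5.3]
grip_width: 0.0004
```

Call:
step_arm:
  steps:
    - {"x": 0.003, "y": -0.0015, "z": 0.001, "ax": 0, "ay": 0, "az": 6, "claw": 0.0}
    - {"x": 0.003, "y": -0.0015, "z": 0, "ax": 0, "ay": 0, "az": 6, "claw": 0.0}

```text
time_s: 6.17
ee_pos: [0.5332, -0.2677, 0.0961]
eef_rot: [-3.141, 0.004, 1.644]
force: [2.3, -6.5, -3.6]
grip_width: 0.0003
```

Call:
step_arm:
  steps:
    - {"x": 0.003, "y": -0.0015, "z": 0.001, "ax": 0, "ay": 0, "az": 6, "claw": 0.0}
    - {"x": 0.003, "y": -0.0015, "z": 0.001, "ax": 0, "ay": 0, "az": 6, "claw": 0.0}

```text
time_s: 6.33
ee_pos: [0.5302, -0.263, 0.0954]
eef_rot: [3.138, 0.007, 1.424]
force: [-1.4, -4.6, 4.1]
grip_width: 0.0004
```

Call:
step_arm:
  steps:
    - {"x": 0.003, "y": -0.0015, "z": 0, "ax": 0, "ay": 0.2, "az": 6, "claw": 0.0}
    - {"x": 0.003, "y": -0.0015, "z": 0, "ax": 0, "ay": 0, "az": 6, "claw": 0.0}

```text
time_s: 6.5
ee_pos: [0.5284, -0.2576, 0.0969]
eef_rot: [3.135, 0.005, 1.203]
force: [-2.6, -5.2, 3.0]
grip_width: 0.0004
```

Call:
step_arm:
  steps:
    - {"x": 0.003, "y": -0.0015, "z": 0, "ax": 0, "ay": 0, "az": 6, "claw": 0.0}
    - {"x": 0.001, "y": -0.0005, "z": 0, "ax": 0, "ay": 0, "az": 2, "claw": 0.0}

```text
time_s: 6.67
ee_pos: [0.5277, -0.2541, 0.0984]
eef_rot: [3.131, 0.006, 1.051]
force: [-3.8, -4.2, 3.1]
grip_width: 0.0003
```

Call:
step_arm:
  steps:
    - {"x": 0, "y": 0, "z": -0.012, "ax": 0, "ay": 0, "az": 0, "claw": 0.0}
    - {"x": 0, "y": 0, "z": -0.015, "ax": 0, "ay": 0, "az": 0, "claw": 0.0}
    - {"x": 0, "y": 0, "z": -0.015, "ax": 0, "ay": 0, "az": 0, "claw": 0.0}
    - {"x": 0, "y": 0, "z": 0, "ax": 0, "ay": 0, "az": 0, "claw": 0.0}

```text
time_s: 7.0
ee_pos: [0.5273, -0.2535, 0.1448]
eef_rot: [3.13, 0.006, 1.052]
force: [0.7, -0.9, 1.0]
grip_width: 0.0006
```

```bash
python3 - <<'E'
from h import *
o=ctrl.get_obs(); print(o['ee_pos'],o['eef_rot'],o['force'])
ims=[]
for n in ("scene","side"):
    p,d=vision.camera(n); np.savez(f'g_{n}.npz',p=p,d=d);c=p[190:300,260:400] if n=='scene' else p[130:240,200:340]
    ims.append(cv2.resize(c[:,:,::-1],(398,312),interpolation=cv2.INTER_CUBIC))
cv2.imwrite('pics/g.png',np.hstack(ims))
E
```

```text
[ 0.52732104 -0.25348534  0.14479133] [3.12999061 0.00630873 1.05170888] [ 0.71911256 -0.93625625  0.96430639]
```

View pics/g.png

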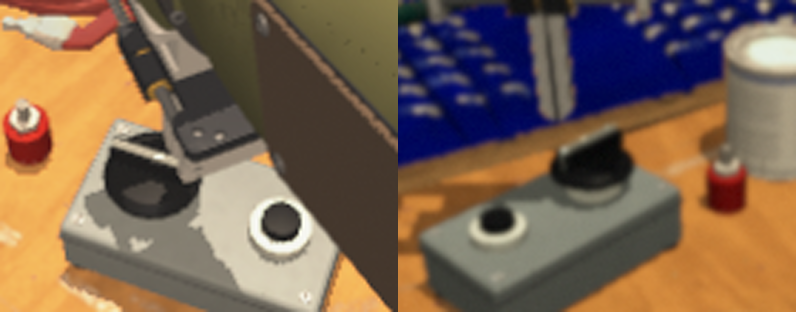

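```bash
python3 - <<'E'
from h import *
r=[]
for f in 'aeg':
    c=np.load(f+'_side.npz')['p'][155:215,215:300]; r.append(cv2.resize(c[:,:,::-1],(425,300),interpolation=cv2.INTER_CUBIC))
    r[-1]=cv2.resize(r[-1],(266,188)) if 0 else r[-1]
x=np.vstack([np.hstack(r[:2]),np.hstack([r[2],cv2.absdiff(r[2],r[0])])]); cv2.imwrite('pics/h.png',x[:, :800])
E
```

```text
(no output)
```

View pics/h.png

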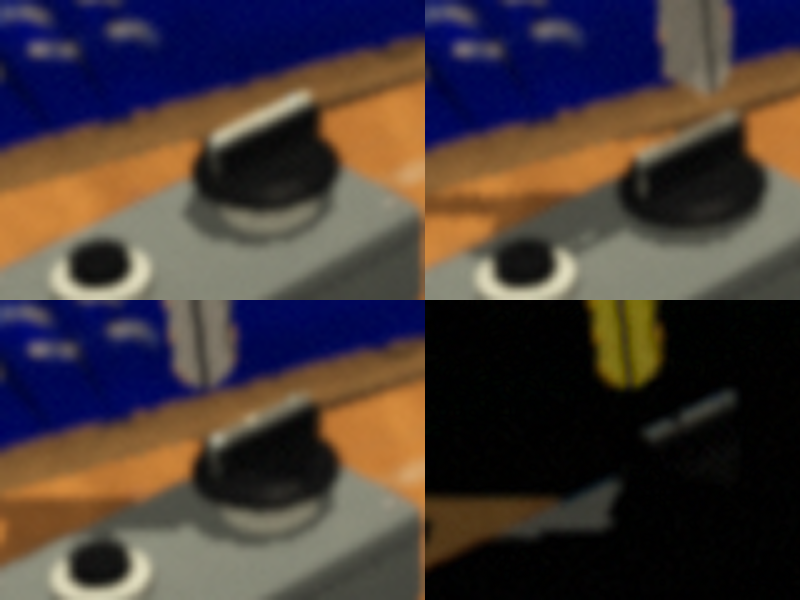

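Call:
step_arm:
  steps:
    - {"x": -0.026, "y": -0.022, "z": 0, "ax": 0.5, "ay": 0.3, "az": 0, "claw": 0.0}
    - {"x": -0.026, "y": -0.022, "z": 0, "ax": 0, "ay": 0, "az": 0, "claw": 0.0}
    - {"x": 0, "y": 0, "z": 0, "ax": 0, "ay": 0, "az": 0, "claw": 0.0}
    - {"x": 0, "y": 0, "z": 0, "ax": 0, "ay": 0, "az": 0, "claw": 0.0}

```text
time_s: 7.43
ee_pos: [0.4595, -0.2753, 0.1384]
eef_rot: [-3.137, -0.0, 1.056]
force: [-0.6, 0.1, 0.6]
grip_width: 0.0005
```

Call:
step_arm:
  steps:
    - {"x": -0.0045, "y": 0, "z": 0.015, "ax": 0, "ay": 0, "az": 0, "claw": 0.0}
    - {"x": 0, "y": 0, "z": 0.012, "ax": 0, "ay": 0, "az": 0, "claw": 0.0}
    - {"x": 0, "y": 0, "z": 0, "ax": 0, "ay": 0, "az": 0, "claw": 0.0}

```text
time_s: 7.68
ee_pos: [0.4578, -0.2787, 0.1096]
eef_rot: [-3.136, -0.001, 1.056]
force: [0.9, -0.3, 0.1]
grip_width: 0.0008
```

```bash
python3 - <<'E'
from h import *
o=ctrl.get_obs(); print(o['ee_pos'],o['eef_rot'],o['force'])
ims=[]
for n in ("scene","side"):
    p,d=vision.camera(n); c=p[190:300,260:400] if n=='scene' else p[130:240,200:340]
    ims.append(cv2.resize(c[:,:,::-1],(398,312),interpolation=cv2.INTER_CUBIC))
cv2.imwrite('pics/i.png',np.hstack(ims))
E
```

```text
[ 0.4578144  -0.27872925  0.10964446] [-3.13625001e+00 -5.66928578e-04  1.05648986e+00] [ 0.91494453 -0.29897801  0.10906198]
```

View pics/i.png

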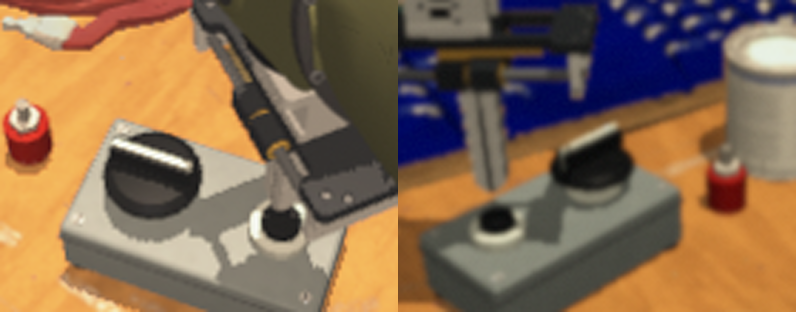

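Call:
step_arm:
  steps:
    - {"x": 0, "y": 0, "z": 0.012, "ax": 0, "ay": 0, "az": 0, "claw": 0.0}
    - {"x": 0, "y": 0, "z": 0.005, "ax": -0.2, "ay": 0, "az": 0, "claw": 0.0}
    - {"x": 0, "y": 0, "z": 0.003, "ax": 0, "ay": 0, "az": 0, "claw": 0.0}
    - {"x": 0, "y": 0, "z": 0.003, "ax": 0, "ay": 0, "az": 0, "claw": 0.0}

```text
time_s: 8.12
ee_pos: [0.46, -0.2789, 0.088]
eef_rot: [3.139, -0.0, 1.058]
force: [0.0, 1.2, -0.1]
grip_width: 0.0005
```

Call:
step_arm:
  steps:
    - {"x": -0.001, "y": -0.0015, "z": 0.003, "ax": 0, "ay": 0, "az": 0, "claw": 0.0}
    - {"x": 0, "y": 0, "z": 0.003, "ax": 0, "ay": 0, "az": 0, "claw": 0.0}
    - {"x": 0, "y": 0, "z": 0.003, "ax": 0, "ay": 0, "az": 0, "claw": 0.0}

```text
time_s: 8.37
ee_pos: [0.4582, -0.279, 0.0785]
eef_rot: [3.138, -0.0, 1.059]
force: [-1.5, 0.4, 5.2]
grip_width: 0.0007
```

Call:
step_arm:
  steps:
    - {"x": 0, "y": 0, "z": 0.003, "ax": 0, "ay": 0, "az": 0, "claw": 0.0}

```text
time_s: 8.45
ee_pos: [0.4586, -0.2792, 0.0772]
eef_rot: [3.137, 0.0, 1.059]
force: [-18.0, 12.8, 53.9]
grip_width: 0.0004
```

Call:
step_arm:
  steps:
    - {"x": 0, "y": 0, "z": -0.004, "ax": 0, "ay": 0, "az": 0, "claw": 0.0}
    - {"x": 0, "y": 0, "z": -0.015, "ax": 0, "ay": 0, "az": 0, "claw": 0.0}
    - {"x": 0, "y": 0, "z": -0.03, "ax": 0, "ay": 0, "az": 0, "claw": 0.0}
    - {"x": 0, "y": 0, "z": -0.03, "ax": 0, "ay": 0, "az": 0, "claw": 0.0}
    - {"x": 0, "y": 0, "z": 0, "ax": 0, "ay": 0, "az": 0, "claw": 0.0}

```text
time_s: 8.87
ee_pos: [0.4582, -0.2791, 0.1594]
eef_rot: [3.137, -0.0, 1.058]
force: [1.6, 0.0, 1.0]
grip_width: 0.0008
```

Call:
step_arm:
  steps:
    - {"x": 0, "y": 0, "z": 0, "ax": 0, "ay": 0, "az": 0, "claw": 0.0}
    - {"x": 0, "y": 0, "z": 0, "ax": 0, "ay": 0, "az": 0, "claw": 0.0}

```text
time_s: 9.03
ee_pos: [0.4585, -0.2793, 0.1601]
eef_rot: [3.135, 0.0, 1.058]
force: [0.3, 0.3, 0.4]
grip_width: 0.0005
```

```bash
python3 - <<'E'
from h import *
o=ctrl.get_obs(); print(o['ee_pos'],o['force'],o['time_s'])
r=[]
p0=np.load('a_side.npz')['p']; p,d=vision.camera('side')
for q in (p0,p):
    c=q[150:250,200:360]; r.append(cv2.resize(c[:,:,::-1],(400,250),interpolation=cv2.INTER_CUBIC))
s,_=vision.camera('scene'); s0=np.load('a_scene.npz')['p']
for q in (s0,s):
    c=q[170:320,190:430]; r.append(cv2.resize(c[:,:,::-1],(400,250),interpolation=cv2.INTER_CUBIC))
cv2.imwrite('pics/j.png',np.vstack([np.hstack(r[:2]),np.hstack(r[2:])]))
cv2.imwrite('pics/k.png',cv2.absdiff(p,p0)[:,:,::-1])
E
```

```text
[ 0.45851685 -0.27934422  0.16008538] [0.28820141 0.30859137 0.42649312] 9.0333
```

View pics/j.png

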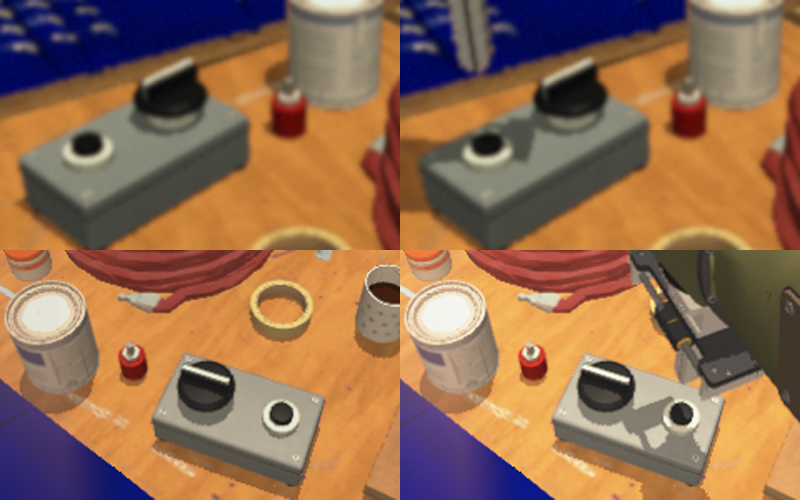

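View pics/k.png

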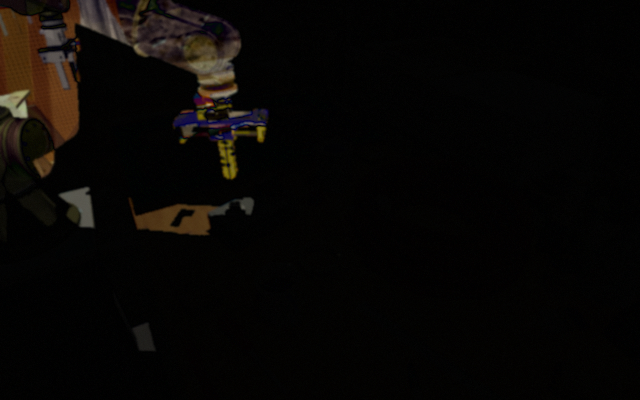

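```bash
python3 -c "
from station import ticket
print(ticket.hand_in())"
```

```text
the job is handed in; nothing more can be done
None
```

I pressed the mushroom head down until it latched, twisted it until it sprang back out, then pressed the start button and let go. The job was handed in at about 9 s, well under the 45 s limit.

- **Latching:** I pressed with the closed fingers until the head bottomed, at 41 N vertical on the wrist. The camera pictures then showed it sitting down.
- **Twisting:** I pushed with the closed fingers on the far black side of the ridge only, near its -y end, to about 0.8 rad clockwise. Then I drew the fingers straight up. In the side picture the ridge is back where it started, fully out.
- **Start button:** I pressed it until it bottomed, with the fingertip at z = 0.077 m. The wrist force there was 54 N vertical plus about 22 N sideways. That is more than the button needed, but well under the 120 N limit.

In the last side picture, compared with the first, only the arm and its shadow differ. The box, paint can, hole saw, tape and mug have not moved, and both controls are out. The robot was clear of everything, with the wrist force back near zero.

- **Camera disagreement:** the three cameras placed the head up to 9 mm apart before I moved. I went with their average, and the contacts felt while pressing and pushing fitted it.
- **Last scene view:** the arm hid the tape and mug there, so for those two I relied on the side picture alone.

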